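# Fetch the stamping die from behind the tins

### The job

The brass stamping die stands at the back of the wooden crate behind the red and the blue tin. Stand both tins on the black rubber mat, then set the die upright inside the round ring of the green die holder while the tins wait on the mat, and finally put each tin back in the crate upright on the very spot where it stood. Do not tip a tin or the die over, and leave the brush, the pink dish and the copper coaster where they are.

Things in the scene. Friction and masses are not known exactly. Their poses are not given: they have to be found in the camera images.
- tin_red: red tin, loose, an upright round can 52 mm in diameter and 110 mm tall with a red top and a pale paper label round its middle, about 0.25 kg. Origin at the centre of its underside, z up. It starts in the front half (crate -x) of the crate, left or right.
- tin_blue: blue tin, loose, an upright round can 52 mm in diameter and 110 mm tall with a blue top and a pale paper label round its middle, about 0.25 kg. Origin at the centre of its underside, z up. It starts in the front half (crate -x) of the crate, left or right.
- die: brass stamping die, loose, upright and round: a foot 42 mm in diameter and 14 mm high, above it a stem 28 mm in diameter up to a total height of 46 mm, 0.22 kg. Origin at the centre of its underside, z up. It starts in the middle of the back half (crate +x) of the crate, so close behind the taller tins that the gripper's body does not fit down to it until they are gone.
- crate: open wooden crate, fixed: 140 mm (its x) by 165 mm (its y) outside, 45 mm high, walls and floor 8 mm thick, so its inner floor is 8 mm above the table. Origin at the centre of its underside; x points from the tins' half to the die's half, z up.
- mat: black rubber mat, fixed, flat: 220 mm (its x) by 130 mm (its y), 4 mm thick, the side area for the two tins. Origin at the centre of its underside, z up.
- holder: die holder, fixed: green square plate 100 by 100 mm, 8 mm thick, with a round aluminium ring on it, 66 mm inside and 76 mm outside diameter, its rim 22 mm above the table; the flat floor inside the ring, on which the die stands, is 14 mm above the table. Origin at the centre of its underside, z up, ring centred on it.
- brush: hand brush with blue handle, lying on the table near the far edge; a bystander, not to be disturbed.
- pink_dish: round pink dish, 90 mm in diameter, 10 mm high, on the table beyond the work; a bystander, not to be disturbed. Origin under its centre.
- copper_coaster: round copper disc, 84 mm in diameter, 7 mm thick, on the table beyond the work; a bystander, not to be disturbed. Origin under its centre.
Mind the look-alikes: they are no part of the job. Of the things like the holder, leave any that is purple or turquoise; of the rest the larger one is meant.

How it is judged:
On the way, in this order (a step that is already met when the one before it is completed fails the run):
1. both tins stand released on the mat, the die still in its place in the crate (x of tin_red in the frame of mat between -0.105 and 0.105 m and y of tin_red in the frame of mat between -0.06 and 0.06 m and z of each of tin_red, tin_blue in the frame of mat below 0.009 m and angle between each of tin_red, tin_blue's own z axis and vertical below 0.1 rad and x of tin_blue in the frame of mat between -0.105 and 0.105 m and y of tin_blue in the frame of mat between -0.06 and 0.06 m and linear speed of each of tin_red, tin_blue below 0.02 m/s and contact force between the fingers and tin_red below 0.3 N and contact force between the fingers and tin_blue below 0.3 N and distance of die from where it was at the start of the episode below 0.03 m), for 0.2 s.
2. the die stands released inside the holder's ring, both tins still on the mat (horizontal distance between die and holder below 0.014 m and z of die in the frame of holder below 0.018 m and angle between each of die, tin_red, tin_blue's own z axis and vertical below 0.1 rad and linear speed of die below 0.02 m/s and contact force between the fingers and die below 0.3 N and x of tin_red in the frame of mat between -0.105 and 0.105 m and y of tin_red in the frame of mat between -0.06 and 0.06 m and z of each of tin_red, tin_blue in the frame of mat below 0.009 m and x of tin_blue in the frame of mat between -0.105 and 0.105 m and y of tin_blue in the frame of mat between -0.06 and 0.06 m), for 0.2 s.
At the end, for the whole second after the job is handed in: The die stands upright on the floor inside the holder's ring (within 14 mm of its centre), each tin stands upright in the crate within 15 mm of where it stood at the start, all released and at rest (horizontal distance between die and holder below 0.014 m and z of die in the frame of holder below 0.018 m and angle between each of die, tin_red, tin_blue's own z axis and vertical below 0.1 rad and linear speed of each of die, tin_red, tin_blue below 0.02 m/s and contact force between the fingers and die below 0.3 N and distance of each of tin_red, tin_blue from where it was at the start of the episode below 0.015 m and contact force between the fingers and tin_red below 0.3 N and contact force between the fingers and tin_blue below 0.3 N); the robot touches nothing.
It fails at once if a bystander (brush, pink dish or copper coaster) is moved more than 25 mm (distance of any of brush, pink_dish, copper_coaster from where it was at the start of the episode above 0.025 m).
It fails at once if a tin or the die is tipped over (more than 45 degrees) (angle between any of tin_red, tin_blue, die's own z axis and vertical above 0.785 rad).
It also fails if it takes over 128 s, if anything falls off the work surface, if the arm or the gripper's body presses on something with over 40 N, if the wrist force passes 120 N, or if a joint passes its speed limit or range.

### The arm

A 6-joint arm with a two-finger parallel gripper is mounted at the origin on the work surface. World frame = base frame: x ahead of the robot, y to its left, z up, the work surface at z = 0. Lengths are in m, angles in rad, forces in N, time in s.
With the tool pointing down it reaches from about 0.35 to 0.775 m from the base axis. Payload 7.3 kg.
Tool frame: the origin (TCP) lies on the centre line of the jaws, within the pads' length; the fingertips stand tip_reach ahead of it and the grasp point (between the pads) lies 6 mm ahead of it (tip_reach is the distance from the TCP to the fingertips, in m); x points along the fingers, y is the direction in which the jaws open and shut, and the axes are right-handed (so a half turn about x gives the same grasp; the last joint's range is limited). The gripper opens to 92 mm and grips with 3 to 60 N. Pads are 19 mm wide; open, the fingers measure 130 mm over their backs; the gripper's body (75 mm by 190 mm) begins 47 mm behind the grasp point.
Start: joints at [-1.478, 0.342, 1.524, -0, 1.275, -0.146], TCP at [0.124, -0.51, 0.252] pointing down, gripper open.
Joint ranges: [-2.53, 2.53], [-0.77, 2.02], [0.04, 2.7], [-1, 4.14], [0.28, 2.66], [-3.11, 3.11]. Speed limits (rad/s): [2.57, 2.57, 3.14, 3.14, 3.14, 3.14].

### API

Orientations are given as [roll, pitch, yaw] about the fixed x, y, z axes, in that order (R = Rz(yaw) Ry(pitch) Rx(roll)).
In Python, from cell import observe, read_camera, get_calibration, hand_in, tip_reach gives the robot as it stands. The module is installed in compiled form; this text tells all that it offers.
- The arm moves only by the shell command python3 -m crank 'ROWS' [FORCE]. ROWS is JSON, a list of rows, each an object of numbers: "fingers": the opening, from -1 (shut) to 1 (fully open); "tx", "ty", "tz": the shift along the tool's x, y, z in units of 40 mm (1.0 is 40 mm); "roll": the turn about the tool's x in units of 10 degrees (1.0 is 10 degrees). In form: [{"fingers": .., "tx": .., "ty": .., "tz": .., "roll": ..}, ...]. A call has exactly 8 rows; each row is the pose to reach, as a shift and turn from the pose commanded when the call began, along the tool's axes at that moment; what a row does not reach only later rows make up. A row lasts 1/8 s, in which the tool goes at most 62.5 mm and 10.7 degrees, less where a joint would pass 70% of its speed; a pose out of reach is approached as far as the arm can. A call with a gripper value outside its range is refused whole. The fingers move at their own pace and stop on an object; FORCE is the grip in N (left out, the last holds). Time passes only in rows, so rows that repeat a pose let the fingers close, or fill a call up. It gives the time, the measured TCP pose, the force and the opening at its end, in the units of the state.
- observe(): the state, without advancing time (a new reading comes with each control period).
- read_camera(name): name is "scene" or "top"; returns (picture, depth): 480x640x3 uint8, red, green, blue; 480x640 float32, m along the optical axis (not along the pixel's ray), 0 where there is no reading.
- get_calibration(name): a dict with "vertical_fov" (degrees; the focal length in pixels is half the picture's height over the tangent of half this angle, whatever the lens; pixels are square), "cx", "cy" (the principal point, pixels), "dist_coeffs" ([k1, k2, p1, p2, k3] as OpenCV has them; the pictures are not rectified), "pose" (4x4, takes a point from camera to world coordinates). Camera axes: x right, y down, z forward; pixel columns grow to the right and rows downward; lengths in m; the calibration is good to about 2 mm. A picture is of the moment at which its call begins. get_calibration takes no time and is no camera call.
- hand_in(): hands the job in, once; it reports no verdict.
The state is a dict: "time": time; "qpos": joint angles; "qvel": joint speeds; "joint_efforts": joint torques, N m; "tool_pos": TCP position; "tool_rot": TCP orientation; "contact_force": force on the tool from outside, world axes, zero at the start; "torque": the same for the moment, N m; "opening": finger opening in m.
Only numpy, scipy, OpenCV 4.12 (cv2) and the standard library are available. Lean on these libraries where they do the work, as an engineer would, in place of code of your own. Each camera call takes 0.05 s, during which the arm holds its last target. There are 200 camera calls.

## Working session

There is one attempt and no reset: what is moved stays moved. The work goes in short steps, Python scripts to look and compute and a shell command to move; the robot and the scene stay as the last step left them, time stands still between calls to the robot, and variables do not carry over. Pictures are saved under pics/ and viewed, about 12 in all and at most 16, crops included, and the job is handed in when it is done.

```bash
mkdir -p pics
cat > h.py <<'E'
import numpy as np, cv2
from cell import observe, read_camera, get_calibration, tip_reach
def K(c):
    f=240/np.tan(np.radians(c["vertical_fov"])/2)
    return np.array([[f,0,c["cx"]],[0,f,c["cy"]],[0,0,1.]]), np.array(c["dist_coeffs"],float)
def ray(name,px):
    c=get_calibration(name);k,d=K(c);T=np.array(c["pose"])
    p=cv2.undistortPoints(np.array(px,float).reshape(-1,1,2),k,d).reshape(-1,2)
    return T[:3,3], np.c_[p,np.ones(len(p))]@T[:3,:3].T
def onplane(name,px,z):
    o,r=ray(name,px); return o+r*((z-o[2])/r[:,2])[:,None]
def cloud(name,depth):
    v,u=np.mgrid[:480,:640]; o,r=ray(name,np.c_[u.ravel(),v.ravel()])
    return (o+r*depth.reshape(-1,1)).reshape(480,640,3)
def save(n,img): cv2.imwrite(n,img[...,::-1])
E
python3 - <<'E'
from h import *
print(tip_reach() if callable(tip_reach) else tip_reach, observe())
for n in ("scene","top"):
    c=get_calibration(n);print(n,{k:np.round(v,3).tolist() for k,v in c.items()})
    p,d=read_camera(n);save(f"pics/{n}0.png",p);np.savez(f"{n}0.npz",p=p,d=d)
E
```

```text
0.025 {'time': 0.0, 'qpos': array([-1.47800376e+00,  3.42721702e-01,  1.52502135e+00, -1.72156593e-05,
        1.27544427e+00, -1.46002197e-01]), 'qvel': array([ 0.00015778, -0.00114761,  0.00012683,  0.00169754, -0.00155709,
       -0.001331  ]), 'joint_efforts': array([ 3.33389020e-03, -4.31236267e+01, -2.44220316e+01,  7.21962657e-02,
        5.60846622e-02, -1.17844197e-04]), 'tool_pos': array([ 0.12415886, -0.50971095,  0.25104397]), 'tool_rot': array([-1.70647562,  1.56920157,  1.67391683]), 'contact_force': array([ 0.27924866, -0.21170939, -0.41220021]), 'torque': array([ 0.04671205, -0.01986259,  0.00619058]), 'opening': 0.09207357288504346}
scene {'vertical_fov': 50.332, 'cx': 324.474, 'cy': 238.217, 'dist_coeffs': [0.048, 0.0, 0.0, 0.0, 0.0], 'pose': [[0.841, 0.305, -0.448, 1.067], [0.541, -0.466, 0.7, -0.744], [0.005, -0.831, -0.557, 0.675], [0.0, 0.0, 0.0, 1.0]]}
top {'vertical_fov': 43.356, 'cx': 327.64, 'cy': 240.566, 'dist_coeffs': [-0.154, 0.0, 0.0, 0.0, 0.0], 'pose': [[-0.014, -0.976, 0.217, 0.305], [-1.0, 0.014, 0.001, 0.055], [-0.004, -0.217, -0.976, 1.168], [0.0, 0.0, 0.0, 1.0]]}
```

View pics/top0.png

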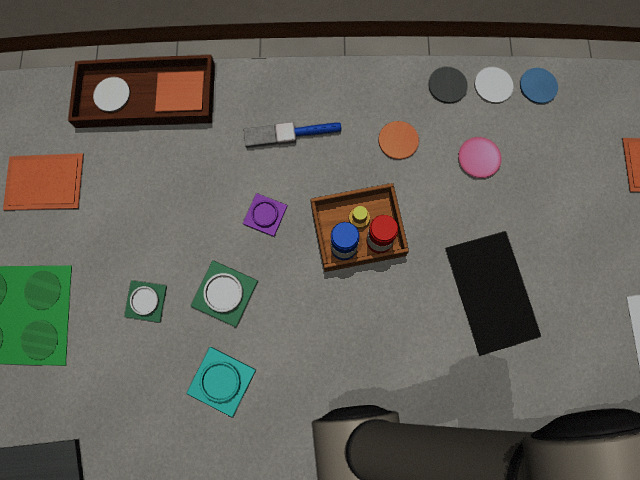

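View pics/scene0.png

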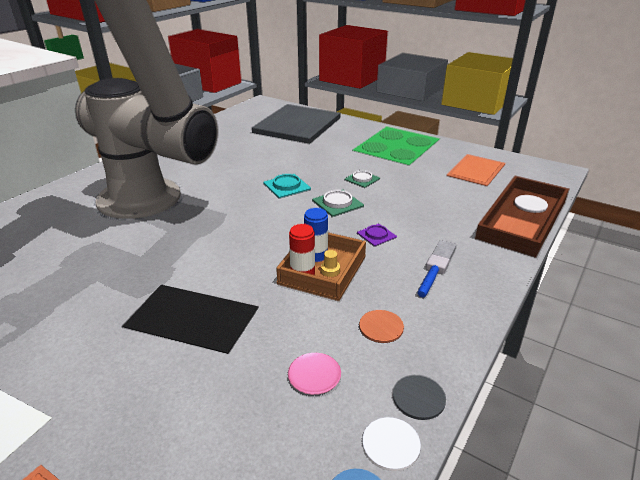

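Top view: the crate is at (360,227), with the blue tin top at (345,236), the red tin top at (383,232) and the die at (360,215). The mat is at (493,293). Four things resemble the holder: purple (265,214), turquoise (221,381), small green (145,300) and larger green (224,293). The larger green one fits, since purple and turquoise are excluded. I'll confirm it in a crop.

Run:
```python
from h import *
Z={n:np.load(n+"0.npz") for n in("top","scene")}
p=Z["top"]["p"];hsv=cv2.cvtColor(p,cv2.COLOR_RGB2HSV);P=cloud("top",Z["top"]["d"])
def mask(lo,hi,box):
    m=cv2.inRange(hsv,np.array(lo),np.array(hi));b=np.zeros_like(m);u0,v0,u1,v1=box;b[v0:v1,u0:u1]=255;return m&b
def big(m): return max(cv2.findContours(m,cv2.RETR_EXTERNAL,cv2.CHAIN_APPROX_NONE)[0],key=cv2.contourArea)
def height(m,q=90): return np.percentile(P[m>0][:,2],q)
# tins: fit points at top plane
red=mask((0,150,90),(6,255,255),(365,205,405,265))|mask((172,150,90),(180,255,255),(365,205,405,265))
blue=mask((105,150,60),(125,255,255),(325,215,365,262))
for n,m,z in(("red",red,.118),("blue",blue,.118)):
    pts=P[(m>0)&(P[...,2]>z-.008)]   # depth points on top face
    c=big(((m>0)&(P[...,2]>z-.008)).astype(np.uint8)*255)
    q=onplane("top",c.reshape(-1,2),z);(cx,cy),r=cv2.minEnclosingCircle(q[:,:2].astype(np.float32))
    print(n,"circle",np.round([cx,cy,r],4),"depth mean",pts.mean(0).round(4),len(pts))
y=mask((22,120,80),(34,255,255),(340,195,380,230));print("die h",height(y,97))
t=(y>0)&(P[...,2]>.046);q=P[t];print("die top",q.mean(0).round(4),t.sum(),"px",np.argwhere(t).mean(0)[::-1])
q=onplane("top",np.argwhere(t)[:,::-1],.054);print("  ray",q.mean(0).round(4))
# mat
m=mask((0,0,0),(180,255,30),(430,220,560,370));c=big(m)
r=cv2.minAreaRect(onplane("top",c.reshape(-1,2),.004)[:,:2].astype(np.float32));print("mat",r,cv2.boxPoints(r).round(3).tolist(),height(m,50))
# holder
for n,b in(("big",(180,250,265,335)),("small",(118,275,172,328))):
    g=mask((50,60,30),(90,255,255),b);c=big(g)
    r=cv2.minAreaRect(onplane("top",c.reshape(-1,2),.008)[:,:2].astype(np.float32));print(n,"plate",np.round(r[0],4),np.round(r[1],4),r[2])
    w=mask((0,0,130),(180,60,255),b);c=big(w);q=onplane("top",c.reshape(-1,2),.022)
    (x,yy),rr=cv2.minEnclosingCircle(q[:,:2].astype(np.float32));e=cv2.fitEllipse(q[:,:2].astype(np.float32));print("  ring",x,yy,rr,np.round(e[0],4),np.round(e[1],4),"h",height(w,90))
# crate
cr=(P[...,2]>.035)&(P[...,2]<.05);b=np.zeros((480,640),bool);b[178:275,305:412]=1
hs=mask((5,80,30),(20,255,255),(305,178,412,275))
r=cv2.minAreaRect(P[cr&b&(hs>0)][:,:2].astype(np.float32));print("crate",r)
save("pics/crop.png",np.hstack([cv2.resize(p[180:430,110:310],(400,500)),cv2.resize(p[180:280,305:415],(400,500))]))
```

```text
red circle [ 0.5601 -0.0434  0.0254] depth mean [ 0.5599 -0.0432  0.1222] 570
blue circle [0.5471 0.0265 0.0251] depth mean [0.5473 0.0265 0.1201] 584
die h 0.05916030787877407
die top [ 0.6024 -0.0045  0.0694] 156 px [359.82051282 212.5       ]
  ray [ 0.6066 -0.0053  0.054 ]
mat ((0.4559071660041809, -0.26481732726097107), (0.2195688933134079, 0.1295996457338333), 15.022428512573242) [[0.3330000042915344, -0.23100000619888306], [0.367000013589859, -0.35600000619888306], [0.5789999961853027, -0.29899999499320984], [0.5450000166893005, -0.17399999499320984]] 0.005275565827076445
big plate [0.4613 0.2603] [0.1    0.0998] 65.30077362060547
  ring 0.4616529047489166 0.2608266770839691 0.03761353716254234 [0.4617 0.2608] [0.0732 0.0734] h 0.0227057751837906
small plate [0.4472 0.4167] [0.0742 0.0731] 81.74948120117188
  ring 0.44703900814056396 0.41631922125816345 0.027753714472055435 [0.4471 0.4162] [0.053  0.0539] h 0.0162500556990808
crate ((0.5853688716888428, -0.0035752058029174805), (0.1412682682275772, 0.1655685007572174), 10.642105102539062)
```

View pics/crop.png

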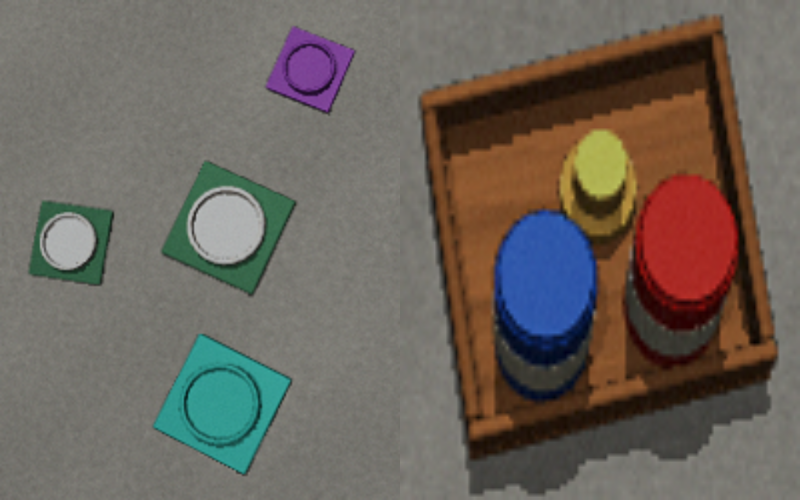

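The crop confirms it. The larger green plate at (224,293) measures 100 mm with a ring of about 75 mm, so it is the holder, centred at (0.461, 0.260). The small green one has a 74 mm plate. The crate size, tin tops and mat size all agree with the description too. Red goes first, with the jaws along crate x.

```bash
cat >> h.py <<'E'
from scipy.spatial.transform import Rotation as Ro
def plan(x,y,z,yaw_deg=None):
    s=observe();R=Ro.from_euler("xyz",s["tool_rot"]).as_matrix()
    d=R.T@(np.array([x,y,z])-s["tool_pos"]);a=np.degrees(np.arctan2(R[1,1],R[0,1]))
    r=0 if yaw_deg is None else (yaw_deg-a+90)%180-90
    # tool x points down, so roll about it turns yaw the other way
    print("t",s["time"],"pos",s["tool_pos"].round(4),"jaw yaw",round(a,1),"open",round(s["opening"],4),"F",s["contact_force"].round(1))
    print(" -> tx %.3f ty %.3f tz %.3f roll %.3f"%(*d/.04,-r/10), "down",R[:,0].round(3),"q6",s["qpos"][5].round(2))
E
python3 -c "
from h import *
plan(.560,-.0434,.25,10.6)"
```

```text
t 0.1 pos [ 0.1242 -0.5098  0.2511] jaw yaw -76.3 open 0.0916 F [0.6 0.8 0.2]
 -> tx 0.043 ty -8.751 tz -13.344 roll -8.692 down [-0.     0.001 -1.   ] q6 -0.15
```

```bash
python3 -m crank '[{"fingers":1,"ty":-0.4,"tz":-0.6,"roll":-0.4},{"fingers":1,"ty":-1.2,"tz":-1.8,"roll":-1.2},{"fingers":1,"ty":-2.0,"tz":-3.0,"roll":-2.0},{"fingers":1,"ty":-2.8,"tz":-4.2,"roll":-2.8},{"fingers":1,"ty":-3.6,"tz":-5.4,"roll":-3.6},{"fingers":1,"ty":-4.4,"tz":-6.6,"roll":-4.4},{"fingers":1,"ty":-4.9,"tz":-7.4,"roll":-4.9},{"fingers":1,"ty":-5.0,"tz":-7.6,"roll":-5.0}]' 20
python3 -c "
from h import *
plan(.560,-.0434,.20,10.6)"
```

```text
t 0.1 pos [ 0.1242 -0.5098  0.2511] jaw yaw -76.3 open 0.0916 F [0.6 0.8 0.2]
 -> tx 1.293 ty -8.749 tz -13.344 roll -8.692 down [-0.     0.001 -1.   ] q6 -0.15invalid input at $[0]: expected keys fingers, tx, ty, tz, roll
```

All five keys are required in every row.

```bash
python3 -m crank '[{"fingers":1,"tx":0,"ty":-0.4,"tz":-0.6,"roll":-0.4},{"fingers":1,"tx":0,"ty":-1.2,"tz":-1.8,"roll":-1.2},{"fingers":1,"tx":0,"ty":-2.0,"tz":-3.0,"roll":-2.0},{"fingers":1,"tx":0,"ty":-2.8,"tz":-4.2,"roll":-2.8},{"fingers":1,"tx":0,"ty":-3.6,"tz":-5.4,"roll":-3.6},{"fingers":1,"tx":0,"ty":-4.4,"tz":-6.6,"roll":-4.4},{"fingers":1,"tx":0,"ty":-4.9,"tz":-7.4,"roll":-4.9},{"fingers":1,"tx":0,"ty":-5.0,"tz":-7.6,"roll":-5.0}]' 20
python3 -c "
from h import *
plan(.560,-.0434,.20,10.6)"
```

```text
time: 1.1
tool_pos: [0.3732, -0.2422, 0.2515]
tool_rot: [-1.984, 1.57, 2.273]
contact_force: [-0.3, -1.1, 0.0]
opening: 0.0917
t 1.1 pos [ 0.3732 -0.2422  0.2515] jaw yaw -26.1 open 0.0917 F [-0.3 -1.1  0. ]
 -> tx 1.288 ty 2.009 tz -6.518 roll -3.669 down [-0.  0. -1.] q6 -0.29
```

```bash
python3 -m crank '[{"fingers":1,"tx":0.1,"ty":0.15,"tz":-0.5,"roll":-0.3},{"fingers":1,"tx":0.3,"ty":0.5,"tz":-1.6,"roll":-0.9},{"fingers":1,"tx":0.6,"ty":0.9,"tz":-2.9,"roll":-1.6},{"fingers":1,"tx":0.9,"ty":1.3,"tz":-4.2,"roll":-2.4},{"fingers":1,"tx":1.1,"ty":1.7,"tz":-5.5,"roll":-3.1},{"fingers":1,"tx":1.25,"ty":1.95,"tz":-6.3,"roll":-3.55},{"fingers":1,"tx":1.29,"ty":2.01,"tz":-6.52,"roll":-3.67},{"fingers":1,"tx":1.29,"ty":2.01,"tz":-6.52,"roll":-3.67}]'
python3 -c "
from h import *
plan(.560,-.0434,.095,10.6)"
```

```text
time: 2.1
tool_pos: [0.5596, -0.0466, 0.1997]
tool_rot: [-1.415, 1.57, -2.806]
contact_force: [0.4, -0.0, -0.6]
opening: 0.0917
t 2.1 pos [ 0.5596 -0.0466  0.1997] jaw yaw 10.3 open 0.0917 F [ 0.4 -0.  -0.6]
 -> tx 2.618 ty 0.027 tz -0.076 roll -0.030 down [-0.001 -0.    -1.   ] q6 -0.4
```

```bash
python3 -m crank '[{"fingers":1,"tx":0.1,"ty":0,"tz":0,"roll":0},{"fingers":1,"tx":0.3,"ty":0,"tz":0,"roll":0},{"fingers":1,"tx":0.6,"ty":0,"tz":0,"roll":0},{"fingers":1,"tx":0.9,"ty":0,"tz":0,"roll":0},{"fingers":1,"tx":1.2,"ty":0,"tz":0,"roll":0},{"fingers":1,"tx":1.4,"ty":0,"tz":0,"roll":0},{"fingers":1,"tx":1.5,"ty":0,"tz":0,"roll":0},{"fingers":1,"tx":1.5,"ty":0,"tz":0,"roll":0}]'
python3 -c "
from h import *
plan(.560,-.0434,.095,10.6)
p,d=read_camera('top');q,d=read_camera('scene');save('pics/a.png',np.hstack([cv2.resize(p[170:290,290:450],(400,300)),cv2.resize(q[150:330,240:400],(400,450))[:300]]))"
```

```text
time: 3.1
tool_pos: [0.56, -0.0457, 0.1399]
tool_rot: [-1.591, 1.571, -2.98]
contact_force: [-1.0, 0.2, 0.3]
opening: 0.0917
t 3.1 pos [ 0.56   -0.0457  0.1399] jaw yaw 10.4 open 0.0917 F [-1.   0.2  0.3]
 -> tx 1.123 ty 0.011 tz -0.057 roll -0.021 down [-0. -0. -1.] q6 -0.4
```

View pics/a.png

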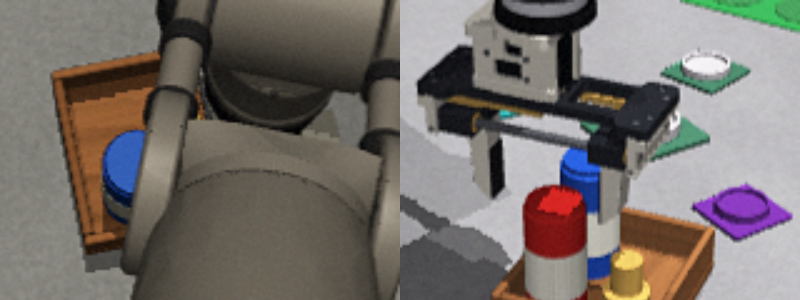

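The scene crop shows the jaws straddling the red tin in the crate-x direction, with the blue tin and the die clear. Next I descend and grip.

```bash
python3 -m crank '[{"fingers":1,"tx":0.2,"ty":0,"tz":-0.05,"roll":0},{"fingers":1,"tx":0.5,"ty":0,"tz":-0.05,"roll":0},{"fingers":1,"tx":0.8,"ty":0,"tz":-0.05,"roll":0},{"fingers":1,"tx":1.0,"ty":0,"tz":-0.05,"roll":0},{"fingers":1,"tx":1.1,"ty":0,"tz":-0.05,"roll":0},{"fingers":1,"tx":1.12,"ty":0,"tz":-0.05,"roll":0},{"fingers":1,"tx":1.12,"ty":0,"tz":-0.05,"roll":0},{"fingers":1,"tx":1.12,"ty":0,"tz":-0.05,"roll":0}]' 20
python3 -m crank '[{"fingers":0.5,"tx":0,"ty":0,"tz":0,"roll":0},{"fingers":0.3,"tx":0,"ty":0,"tz":0,"roll":0},{"fingers":0.2,"tx":0,"ty":0,"tz":0,"roll":0},{"fingers":0.1,"tx":0,"ty":0,"tz":0,"roll":0},{"fingers":0,"tx":0,"ty":0,"tz":0,"roll":0},{"fingers":-0.2,"tx":0,"ty":0,"tz":0,"roll":0},{"fingers":-0.3,"tx":0,"ty":0,"tz":0,"roll":0},{"fingers":-0.3,"tx":0,"ty":0,"tz":0,"roll":0}]' 20
python3 -c "
from h import *
plan(.3884,-.283,.21)"
```

```text
time: 4.2
tool_pos: [0.5598, -0.0438, 0.0957]
tool_rot: [1.057, 1.57, -0.332]
contact_force: [-0.1, 0.1, -0.6]
opening: 0.0921
time: 5.2
tool_pos: [0.5598, -0.0438, 0.0954]
tool_rot: [1.138, 1.57, -0.252]
contact_force: [0.9, 0.3, -0.6]
opening: 0.0515
t 5.2 pos [ 0.5598 -0.0438  0.0954] jaw yaw 10.4 open 0.0515 F [ 0.9  0.3 -0.6]
 -> tx -2.867 ty -5.291 tz 5.110 roll 0.000 down [ 0. -0. -1.] q6 -0.4
```

Gripped: the opening is 51.5 mm for a 52 mm tin. Red grasp TCP is (0.5598, -0.0438, 0.0954). Next I lift and carry it to the mat.

```bash
python3 -m crank '[{"fingers":-0.3,"tx":-0.2,"ty":0,"tz":0,"roll":0},{"fingers":-0.3,"tx":-0.6,"ty":0,"tz":0,"roll":0},{"fingers":-0.3,"tx":-1.1,"ty":0,"tz":0,"roll":0},{"fingers":-0.3,"tx":-1.6,"ty":0,"tz":0,"roll":0},{"fingers":-0.3,"tx":-2.1,"ty":0,"tz":0,"roll":0},{"fingers":-0.3,"tx":-2.4,"ty":-0.2,"tz":0.2,"roll":0},{"fingers":-0.3,"tx":-2.5,"ty":-0.6,"tz":0.6,"roll":0},{"fingers":-0.3,"tx":-2.5,"ty":-1.2,"tz":1.2,"roll":0}]'
python3 -m crank '[{"fingers":-0.3,"tx":0,"ty":-0.7,"tz":0.7,"roll":0},{"fingers":-0.3,"tx":0,"ty":-1.4,"tz":1.4,"roll":0},{"fingers":-0.3,"tx":0,"ty":-2.1,"tz":2.1,"roll":0},{"fingers":-0.3,"tx":0,"ty":-2.8,"tz":2.8,"roll":0},{"fingers":-0.3,"tx":0,"ty":-3.4,"tz":3.3,"roll":0},{"fingers":-0.3,"tx":0,"ty":-3.8,"tz":3.7,"roll":0},{"fingers":-0.3,"tx":0,"ty":-4.0,"tz":3.85,"roll":0},{"fingers":-0.3,"tx":0,"ty":-4.09,"tz":3.91,"roll":0}]'
python3 -c "
from h import *
plan(.3884,-.283,.0925)"
```

```text
time: 6.2
tool_pos: [0.5204, -0.1003, 0.196]
tool_rot: [0.726, 1.57, -0.662]
contact_force: [0.3, -0.8, -1.9]
opening: 0.0517
time: 7.2
tool_pos: [0.3878, -0.2831, 0.1955]
tool_rot: [-3.123, 1.571, 1.769]
contact_force: [-0.4, -0.5, -1.8]
opening: 0.0517
t 7.2 pos [ 0.3878 -0.2831  0.1955] jaw yaw 10.3 open 0.0517 F [-0.4 -0.5 -1.8]
 -> tx 2.574 ty 0.015 tz 0.001 roll 0.000 down [-0.  0. -1.] q6 -0.97
```

```bash
python3 -m crank '[{"fingers":-0.3,"tx":0.4,"ty":0,"tz":0,"roll":0},{"fingers":-0.3,"tx":1.0,"ty":0,"tz":0,"roll":0},{"fingers":-0.3,"tx":1.6,"ty":0,"tz":0,"roll":0},{"fingers":-0.3,"tx":2.1,"ty":0,"tz":0,"roll":0},{"fingers":-0.3,"tx":2.4,"ty":0,"tz":0,"roll":0},{"fingers":-0.3,"tx":2.52,"ty":0,"tz":0,"roll":0},{"fingers":-0.3,"tx":2.57,"ty":0,"tz":0,"roll":0},{"fingers":-0.3,"tx":2.59,"ty":0,"tz":0,"roll":0}]'
python3 -m crank '[{"fingers":0,"tx":0,"ty":0,"tz":0,"roll":0},{"fingers":0.1,"tx":0,"ty":0,"tz":0,"roll":0},{"fingers":0.2,"tx":0,"ty":0,"tz":0,"roll":0},{"fingers":0.3,"tx":0,"ty":0,"tz":0,"roll":0},{"fingers":0.5,"tx":0,"ty":0,"tz":0,"roll":0},{"fingers":0.8,"tx":0,"ty":0,"tz":0,"roll":0},{"fingers":1,"tx":0,"ty":0,"tz":0,"roll":0},{"fingers":1,"tx":0,"ty":0,"tz":0,"roll":0}]'
python3 -c "
from h import *
plan(.5471,.0265,.20)"
```

```text
time: 8.2
tool_pos: [0.3886, -0.2832, 0.0922]
tool_rot: [0.561, 1.57, -0.828]
contact_force: [-0.5, -0.3, -3.7]
opening: 0.0517
time: 9.2
tool_pos: [0.3883, -0.283, 0.0917]
tool_rot: [-0.34, 1.571, -1.73]
contact_force: [0.7, -0.5, -0.0]
opening: 0.0906
t 9.2 pos [ 0.3883 -0.283   0.0917] jaw yaw 10.4 open 0.0906 F [ 0.7 -0.5 -0. ]
 -> tx -2.708 ty 5.299 tz -6.895 roll 0.000 down [-0. -0. -1.] q6 -0.97
```

```bash
python3 -m crank '[{"fingers":1,"tx":-0.4,"ty":0,"tz":0,"roll":0},{"fingers":1,"tx":-1.0,"ty":0,"tz":0,"roll":0},{"fingers":1,"tx":-1.8,"ty":0,"tz":0,"roll":0},{"fingers":1,"tx":-2.4,"ty":0.2,"tz":-0.26,"roll":0},{"fingers":1,"tx":-2.7,"ty":0.7,"tz":-0.9,"roll":0},{"fingers":1,"tx":-2.7,"ty":1.4,"tz":-1.8,"roll":0},{"fingers":1,"tx":-2.7,"ty":2.1,"tz":-2.7,"roll":0},{"fingers":1,"tx":-2.7,"ty":2.8,"tz":-3.6,"roll":0}]'
python3 -m crank '[{"fingers":1,"tx":0,"ty":0.7,"tz":-0.9,"roll":0},{"fingers":1,"tx":0,"ty":1.4,"tz":-1.8,"roll":0},{"fingers":1,"tx":0,"ty":2.0,"tz":-2.6,"roll":0},{"fingers":1,"tx":0,"ty":2.4,"tz":-3.1,"roll":0},{"fingers":1,"tx":0,"ty":2.5,"tz":-3.3,"roll":0},{"fingers":1,"tx":0,"ty":2.5,"tz":-3.3,"roll":0},{"fingers":1,"tx":0,"ty":2.5,"tz":-3.3,"roll":0},{"fingers":1,"tx":0,"ty":2.5,"tz":-3.3,"roll":0}]'
python3 -c "
from h import *
plan(.5471,.0265,.0955)"
```

```text
time: 10.2
tool_pos: [0.473, -0.1199, 0.1998]
tool_rot: [0.671, 1.57, -0.719]
contact_force: [0.6, -0.4, -0.2]
opening: 0.0919
time: 11.2
tool_pos: [0.5469, 0.0258, 0.1998]
tool_rot: [-0.038, 1.571, -1.428]
contact_force: [-0.2, 0.6, -0.5]
opening: 0.0916
t 11.2 pos [0.5469 0.0258 0.1998] jaw yaw 10.3 open 0.0916 F [-0.2  0.6 -0.5]
 -> tx 2.608 ty 0.009 tz -0.016 roll 0.000 down [ 0. -0. -1.] q6 -0.27
```

```bash
python3 -m crank '[{"fingers":1,"tx":0.4,"ty":0,"tz":-0.02,"roll":0},{"fingers":1,"tx":1.0,"ty":0,"tz":-0.02,"roll":0},{"fingers":1,"tx":1.6,"ty":0,"tz":-0.02,"roll":0},{"fingers":1,"tx":2.1,"ty":0,"tz":-0.02,"roll":0},{"fingers":1,"tx":2.45,"ty":0,"tz":-0.02,"roll":0},{"fingers":1,"tx":2.6,"ty":0,"tz":-0.02,"roll":0},{"fingers":1,"tx":2.61,"ty":0,"tz":-0.02,"roll":0},{"fingers":1,"tx":2.61,"ty":0,"tz":-0.02,"roll":0}]' 20
python3 -m crank '[{"fingers":0.5,"tx":0,"ty":0,"tz":0,"roll":0},{"fingers":0.3,"tx":0,"ty":0,"tz":0,"roll":0},{"fingers":0.2,"tx":0,"ty":0,"tz":0,"roll":0},{"fingers":0.1,"tx":0,"ty":0,"tz":0,"roll":0},{"fingers":0,"tx":0,"ty":0,"tz":0,"roll":0},{"fingers":-0.2,"tx":0,"ty":0,"tz":0,"roll":0},{"fingers":-0.3,"tx":0,"ty":0,"tz":0,"roll":0},{"fingers":-0.3,"tx":0,"ty":0,"tz":0,"roll":0}]' 20
python3 -c "
from h import *
plan(.5236,-.2467,.1955)"
```

```text
time: 12.2
tool_pos: [0.5474, 0.0274, 0.096]
tool_rot: [1.225, 1.57, -0.165]
contact_force: [0.7, 0.2, -0.2]
opening: 0.0916
time: 13.2
tool_pos: [0.5471, 0.0275, 0.0953]
tool_rot: [1.173, 1.57, -0.217]
contact_force: [1.4, 0.2, -0.8]
opening: 0.0513
t 13.2 pos [0.5471 0.0275 0.0953] jaw yaw 10.4 open 0.0513 F [ 1.4  0.2 -0.8]
 -> tx -2.503 ty -1.812 tz 6.637 roll 0.000 down [ 0. -0. -1.] q6 -0.27
```

```bash
python3 -m crank '[{"fingers":-0.3,"tx":-0.2,"ty":0,"tz":0,"roll":0},{"fingers":-0.3,"tx":-0.6,"ty":0,"tz":0,"roll":0},{"fingers":-0.3,"tx":-1.1,"ty":0,"tz":0,"roll":0},{"fingers":-0.3,"tx":-1.6,"ty":0,"tz":0,"roll":0},{"fingers":-0.3,"tx":-2.1,"ty":0,"tz":0,"roll":0},{"fingers":-0.3,"tx":-2.4,"ty":-0.1,"tz":0.3,"roll":0},{"fingers":-0.3,"tx":-2.5,"ty":-0.2,"tz":0.8,"roll":0},{"fingers":-0.3,"tx":-2.5,"ty":-0.4,"tz":1.5,"roll":0}]'
python3 -m crank '[{"fingers":-0.3,"tx":0,"ty":-0.25,"tz":0.9,"roll":0},{"fingers":-0.3,"tx":0,"ty":-0.5,"tz":1.8,"roll":0},{"fingers":-0.3,"tx":0,"ty":-0.75,"tz":2.7,"roll":0},{"fingers":-0.3,"tx":0,"ty":-1.0,"tz":3.6,"roll":0},{"fingers":-0.3,"tx":0,"ty":-1.2,"tz":4.3,"roll":0},{"fingers":-0.3,"tx":0,"ty":-1.35,"tz":4.8,"roll":0},{"fingers":-0.3,"tx":0,"ty":-1.4,"tz":5.05,"roll":0},{"fingers":-0.3,"tx":0,"ty":-1.41,"tz":5.14,"roll":0}]'
python3 -c "
from h import *
plan(.5236,-.2467,.092)"
```

```text
time: 14.2
tool_pos: [0.5419, -0.0354, 0.1961]
tool_rot: [0.905, 1.57, -0.484]
contact_force: [-0.3, -1.4, -1.7]
opening: 0.0516
time: 15.2
tool_pos: [0.5235, -0.2469, 0.1953]
tool_rot: [-2.843, 1.571, 2.05]
contact_force: [0.0, -0.0, -1.2]
opening: 0.0513
t 15.2 pos [ 0.5235 -0.2469  0.1953] jaw yaw 10.4 open 0.0513 F [ 0.  -0.  -1.2]
 -> tx 2.583 ty 0.003 tz -0.005 roll 0.000 down [-0.  0. -1.] q6 -0.75
```

```bash
python3 -m crank '[{"fingers":-0.3,"tx":0.4,"ty":0,"tz":0,"roll":0},{"fingers":-0.3,"tx":1.0,"ty":0,"tz":0,"roll":0},{"fingers":-0.3,"tx":1.6,"ty":0,"tz":0,"roll":0},{"fingers":-0.3,"tx":2.1,"ty":0,"tz":0,"roll":0},{"fingers":-0.3,"tx":2.4,"ty":0,"tz":0,"roll":0},{"fingers":-0.3,"tx":2.52,"ty":0,"tz":0,"roll":0},{"fingers":-0.3,"tx":2.57,"ty":0,"tz":0,"roll":0},{"fingers":-0.3,"tx":2.59,"ty":0,"tz":0,"roll":0}]'
python3 -m crank '[{"fingers":0,"tx":0,"ty":0,"tz":0,"roll":0},{"fingers":0.1,"tx":0,"ty":0,"tz":0,"roll":0},{"fingers":0.2,"tx":0,"ty":0,"tz":0,"roll":0},{"fingers":0.3,"tx":0,"ty":0,"tz":0,"roll":0},{"fingers":0.5,"tx":0,"ty":0,"tz":0,"roll":0},{"fingers":0.8,"tx":0,"ty":0,"tz":0,"roll":0},{"fingers":1,"tx":0,"ty":0,"tz":0,"roll":0},{"fingers":1,"tx":0,"ty":0,"tz":0,"roll":0}]'
python3 -m crank '[{"fingers":1,"tx":-0.3,"ty":0,"tz":0,"roll":0},{"fingers":1,"tx":-0.8,"ty":0,"tz":0,"roll":0},{"fingers":1,"tx":-1.4,"ty":0,"tz":0,"roll":0},{"fingers":1,"tx":-2.0,"ty":0,"tz":0,"roll":0},{"fingers":1,"tx":-2.5,"ty":0,"tz":0,"roll":0},{"fingers":1,"tx":-2.8,"ty":0,"tz":0,"roll":0},{"fingers":1,"tx":-2.8,"ty":0,"tz":0,"roll":0},{"fingers":1,"tx":-2.8,"ty":0,"tz":0,"roll":0}]'
python3 - <<'E'
from h import *
p,d=read_camera('top');q,d2=read_camera('scene');save('pics/b.png',np.hstack([cv2.resize(p,(533,400)),cv2.resize(q[100:420,100:400],(267,285))[:285].copy() if 0 else cv2.resize(q[150:390,110:270],(267,400))]))
hsv=cv2.cvtColor(p,cv2.COLOR_RGB2HSV);P=cloud("top",d)
y=cv2.inRange(hsv,(20,100,60),(34,255,255));y[:190]=0;y[240:]=0;y[:,:330]=0;y[:,390:]=0
c=cv2.findContours(y,0,1)[0];print([(cv2.boundingRect(k),cv2.contourArea(k)) for k in c])
# bright top face of stem
t=(y>0)&(hsv[...,2]>np.percentile(hsv[...,2][y>0],60));n,l,s,ce=cv2.connectedComponentsWithStats(t.astype(np.uint8));i=1+s[1:,4].argmax()
print("top face",s[i],ce[i],onplane("top",[ce[i]],.054).round(4))
zs=P[y>0][:,2];print("z hist",np.histogram(zs,8))
save('pics/die.png',cv2.resize(p[185:245,325:395],(700,600),interpolation=cv2.INTER_NEAREST))
plan(.6066,-.0053,.20)
E
```

```text
time: 16.2
tool_pos: [0.5239, -0.247, 0.0922]
tool_rot: [0.759, 1.57, -0.63]
contact_force: [0.1, 0.2, -1.5]
opening: 0.0515
time: 17.2
tool_pos: [0.5236, -0.2468, 0.0917]
tool_rot: [-0.017, 1.571, -1.407]
contact_force: [0.4, -0.7, -0.5]
opening: 0.0905
time: 18.2
tool_pos: [0.5232, -0.2466, 0.203]
tool_rot: [-2.25, 1.57, 2.644]
contact_force: [-0.2, 0.0, -0.1]
opening: 0.0917
[((359, 225, 5, 2), 0.0), ((358, 224, 1, 1), 0.0), ((360, 223, 1, 1), 0.0), ((354, 222, 2, 5), 1.0), ((349, 206, 21, 19), 184.0)]
top face [353 206  14  13  64] [359.8125   212.609375] [[ 0.6063 -0.0052  0.054 ]]
z hist (array([237,   0,   0,   0,   0,   0,   0,   1]), array([0.01109149, 0.15570828, 0.30032507, 0.44494185, 0.58955864,
       0.73417543, 0.87879222, 1.02340901, 1.1680258 ]))
t 18.3 pos [ 0.5232 -0.2466  0.2028] jaw yaw 10.4 open 0.0913 F [0.6 0.3 0.3]
 -> tx 0.072 ty 3.137 tz -5.558 roll 0.000 down [-0.001  0.001 -1.   ] q6 -0.75
```

View pics/b.png

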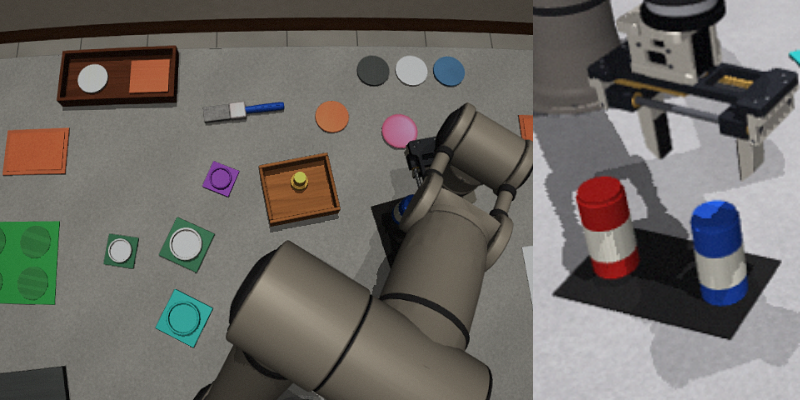

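View pics/die.png

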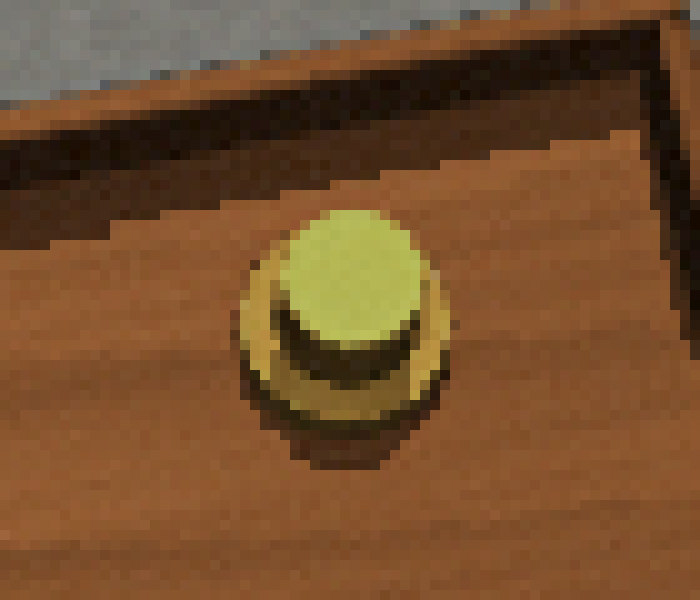

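Both tins stand upright on the mat. The die, with its top face centred at pixel (359.8,212.6), is untouched at (0.6063, -0.0052). I'll grip the stem with the jaws along crate y and the opening limited to about 70 mm.

```bash
python3 -m crank '[{"fingers":1,"tx":0,"ty":0.2,"tz":-0.4,"roll":0.4},{"fingers":1,"tx":0,"ty":0.6,"tz":-1.1,"roll":1.2},{"fingers":1,"tx":0,"ty":1.1,"tz":-1.9,"roll":2.1},{"fingers":1,"tx":0,"ty":1.6,"tz":-2.8,"roll":3.0},{"fingers":0.52,"tx":0,"ty":2.1,"tz":-3.7,"roll":3.9},{"fingers":0.52,"tx":0,"ty":2.6,"tz":-4.6,"roll":4.8},{"fingers":0.52,"tx":0,"ty":3.0,"tz":-5.3,"roll":5.7},{"fingers":0.52,"tx":0,"ty":3.14,"tz":-5.56,"roll":6.6}]'
python3 -m crank '[{"fingers":0.52,"tx":0,"ty":0,"tz":0,"roll":0.9},{"fingers":0.52,"tx":0,"ty":0,"tz":0,"roll":1.7},{"fingers":0.52,"tx":0,"ty":0,"tz":0,"roll":2.2},{"fingers":0.52,"tx":0.5,"ty":0,"tz":0,"roll":2.38},{"fingers":0.52,"tx":1.0,"ty":0,"tz":0,"roll":2.38},{"fingers":0.52,"tx":1.3,"ty":0,"tz":0,"roll":2.38},{"fingers":0.52,"tx":1.5,"ty":0,"tz":0,"roll":2.38},{"fingers":0.52,"tx":1.5,"ty":0,"tz":0,"roll":2.38}]'
python3 -c "
from h import *
plan(.6063,-.0052,.051,-79.4)"
```

```text
time: 19.3
tool_pos: [0.6072, -0.0034, 0.2028]
tool_rot: [-0.898, 1.569, 2.84]
contact_force: [-0.1, -0.3, 0.9]
opening: 0.0703
time: 20.3
tool_pos: [0.6069, -0.0054, 0.1433]
tool_rot: [-0.207, 1.57, 3.12]
contact_force: [-0.2, -0.2, 0.6]
opening: 0.0695
t 20.3 pos [ 0.6069 -0.0054  0.1433] jaw yaw -79.4 open 0.0695 F [-0.2 -0.2  0.6]
 -> tx 2.307 ty -0.008 tz 0.012 roll -0.002 down [-0.001  0.    -1.   ] q6 1.25
```

```bash
python3 -m crank '[{"fingers":0.52,"tx":0.4,"ty":0,"tz":0,"roll":0},{"fingers":0.52,"tx":0.9,"ty":0,"tz":0,"roll":0},{"fingers":0.52,"tx":1.4,"ty":0,"tz":0,"roll":0},{"fingers":0.52,"tx":1.8,"ty":0,"tz":0,"roll":0},{"fingers":0.52,"tx":2.1,"ty":0,"tz":0,"roll":0},{"fingers":0.52,"tx":2.25,"ty":0,"tz":0,"roll":0},{"fingers":0.52,"tx":2.29,"ty":0,"tz":0,"roll":0},{"fingers":0.52,"tx":2.29,"ty":0,"tz":0,"roll":0}]'
python3 -m crank '[{"fingers":0.2,"tx":0,"ty":0,"tz":0,"roll":0},{"fingers":0,"tx":0,"ty":0,"tz":0,"roll":0},{"fingers":-0.1,"tx":0,"ty":0,"tz":0,"roll":0},{"fingers":-0.2,"tx":0,"ty":0,"tz":0,"roll":0},{"fingers":-0.3,"tx":0,"ty":0,"tz":0,"roll":0},{"fingers":-0.4,"tx":0,"ty":0,"tz":0,"roll":0},{"fingers":-0.7,"tx":0,"ty":0,"tz":0,"roll":0},{"fingers":-0.8,"tx":0,"ty":0,"tz":0,"roll":0}]' 20
python3 -m crank '[{"fingers":-0.8,"tx":0,"ty":0,"tz":0,"roll":0},{"fingers":-0.8,"tx":-0.2,"ty":0,"tz":0,"roll":0},{"fingers":-0.8,"tx":-0.6,"ty":0,"tz":0,"roll":0},{"fingers":-0.8,"tx":-1.1,"ty":0,"tz":0,"roll":0},{"fingers":-0.8,"tx":-1.6,"ty":0,"tz":0,"roll":0},{"fingers":-0.8,"tx":-1.9,"ty":0,"tz":0,"roll":0},{"fingers":-0.8,"tx":-2.0,"ty":0,"tz":0,"roll":0},{"fingers":-0.8,"tx":-2.0,"ty":0,"tz":0,"roll":0}]'
python3 -c "
from h import *
plan(.4615,.2605,.131)
q,d=read_camera('scene');save('pics/c.png',cv2.resize(q[180:330,250:450],(600,450)))"
```

```text
time: 21.3
tool_pos: [0.6074, -0.0055, 0.0525]
tool_rot: [2.73, 1.57, -0.227]
contact_force: [0.6, -0.4, 1.1]
opening: 0.0698
time: 22.3
tool_pos: [0.607, -0.0052, 0.0521]
tool_rot: [-1.216, 1.571, 2.11]
contact_force: [-0.8, 2.8, 1.6]
opening: 0.027
time: 23.3
tool_pos: [0.6069, -0.0055, 0.132]
tool_rot: [0.237, 1.57, -2.72]
contact_force: [-0.4, 0.2, -3.8]
opening: 0.0266
t 23.3 pos [ 0.6069 -0.0055  0.132 ] jaw yaw -79.4 open 0.0266 F [-0.4  0.2 -3.8]
 -> tx 0.025 ty -7.204 tz 2.352 roll 0.000 down [-0. -0. -1.] q6 1.25
```

View pics/c.png

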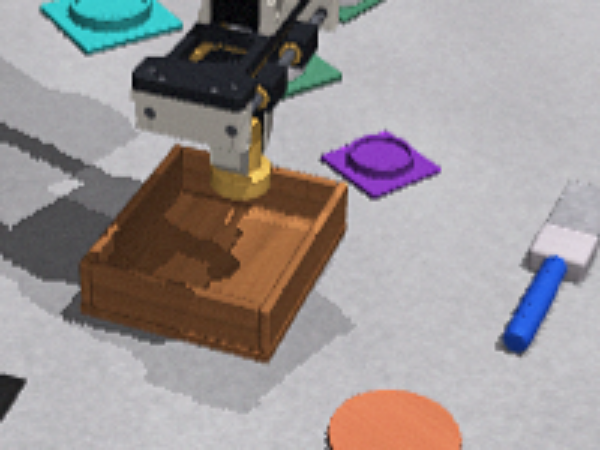

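The die is held upright in the jaws, its foot above the crate wall. Next I carry it to the holder.

```bash
python3 -m crank '[{"fingers":-0.8,"tx":0,"ty":-0.4,"tz":0.13,"roll":0},{"fingers":-0.8,"tx":0,"ty":-1.2,"tz":0.4,"roll":0},{"fingers":-0.8,"tx":0,"ty":-2.3,"tz":0.75,"roll":0},{"fingers":-0.8,"tx":0,"ty":-3.5,"tz":1.15,"roll":0},{"fingers":-0.8,"tx":0,"ty":-4.7,"tz":1.55,"roll":0},{"fingers":-0.8,"tx":0,"ty":-5.9,"tz":1.95,"roll":0},{"fingers":-0.8,"tx":0,"ty":-6.8,"tz":2.2,"roll":0},{"fingers":-0.8,"tx":0,"ty":-7.2,"tz":2.35,"roll":0}]'
python3 -m crank '[{"fingers":-0.8,"tx":0.2,"ty":0,"tz":0,"roll":0},{"fingers":-0.8,"tx":0.4,"ty":0,"tz":0,"roll":0},{"fingers":-0.8,"tx":0.6,"ty":0,"tz":0,"roll":0},{"fingers":-0.8,"tx":0.8,"ty":0,"tz":0,"roll":0},{"fingers":-0.8,"tx":0.95,"ty":0,"tz":0,"roll":0},{"fingers":-0.8,"tx":1.0,"ty":0,"tz":0,"roll":0},{"fingers":-0.8,"tx":1.0,"ty":0,"tz":0,"roll":0},{"fingers":-0.8,"tx":1.0,"ty":0,"tz":0,"roll":0}]'
python3 -c "
from h import *
plan(.4612,.2605,.0585)"
```

```text
time: 24.35
tool_pos: [0.4597, 0.2624, 0.1317]
tool_rot: [0.008, 1.57, -2.946]
contact_force: [0.9, 0.1, -1.9]
opening: 0.0273
time: 25.35
tool_pos: [0.462, 0.2605, 0.0923]
tool_rot: [-3.101, 1.57, 0.225]
contact_force: [1.1, -0.1, -2.5]
opening: 0.0268
t 25.35 pos [0.462  0.2605 0.0923] jaw yaw -79.4 open 0.0268 F [ 1.1 -0.1 -2.5]
 -> tx 0.846 ty -0.003 tz 0.019 roll 0.000 down [ 0.001  0.    -1.   ] q6 1.76
```

```bash
python3 -m crank '[{"fingers":-0.8,"tx":0.2,"ty":0,"tz":0,"roll":0},{"fingers":-0.8,"tx":0.4,"ty":0,"tz":0,"roll":0},{"fingers":-0.8,"tx":0.6,"ty":0,"tz":0,"roll":0},{"fingers":-0.8,"tx":0.72,"ty":0,"tz":0,"roll":0},{"fingers":-0.8,"tx":0.8,"ty":0,"tz":0,"roll":0},{"fingers":-0.8,"tx":0.84,"ty":0,"tz":0,"roll":0},{"fingers":-0.8,"tx":0.86,"ty":0,"tz":0,"roll":0},{"fingers":-0.8,"tx":0.86,"ty":0,"tz":0,"roll":0}]'
python3 -m crank '[{"fingers":-0.4,"tx":0,"ty":0,"tz":0,"roll":0},{"fingers":-0.3,"tx":0,"ty":0,"tz":0,"roll":0},{"fingers":-0.2,"tx":0,"ty":0,"tz":0,"roll":0},{"fingers":0,"tx":0,"ty":0,"tz":0,"roll":0},{"fingers":0.2,"tx":0,"ty":0,"tz":0,"roll":0},{"fingers":0.4,"tx":0,"ty":0,"tz":0,"roll":0},{"fingers":0.6,"tx":0,"ty":0,"tz":0,"roll":0},{"fingers":0.6,"tx":0,"ty":0,"tz":0,"roll":0}]'
python3 -m crank '[{"fingers":0.6,"tx":-0.2,"ty":0,"tz":0,"roll":0},{"fingers":0.6,"tx":-0.6,"ty":0,"tz":0,"roll":0},{"fingers":0.6,"tx":-1.2,"ty":0,"tz":0,"roll":0},{"fingers":0.6,"tx":-2.0,"ty":0,"tz":0,"roll":0},{"fingers":0.8,"tx":-2.8,"ty":0,"tz":0,"roll":0},{"fingers":1,"tx":-3.4,"ty":0,"tz":0,"roll":0},{"fingers":1,"tx":-3.6,"ty":0,"tz":0,"roll":0},{"fingers":1,"tx":-3.6,"ty":0,"tz":0,"roll":0}]'
python3 -c "
from h import *
plan(.5236,-.2468,.2,10.4)
p,d=read_camera('top');q,d2=read_camera('scene')
save('pics/d.png',np.hstack([cv2.resize(q[150:250,270:430],(400,250)),cv2.resize(p[220:345,160:360],(400,250))]))"
```

```text
time: 26.35
tool_pos: [0.4618, 0.2604, 0.0581]
tool_rot: [2.984, 1.57, 0.027]
contact_force: [-1.3, -0.0, 1.4]
opening: 0.0268
time: 27.35
tool_pos: [0.4618, 0.2604, 0.0577]
tool_rot: [1.123, 1.571, -1.833]
contact_force: [-0.1, -0.5, -0.4]
opening: 0.0731
time: 28.35
tool_pos: [0.4618, 0.2604, 0.2022]
tool_rot: [-3.046, 1.57, 0.281]
contact_force: [0.7, 0.3, 0.5]
opening: 0.0919
t 28.35 pos [0.4618 0.2604 0.2022] jaw yaw -79.4 open 0.0919 F [0.7 0.3 0.5]
 -> tx 0.052 ty 12.749 tz 0.810 roll -8.982 down [ 0.001  0.    -1.   ] q6 1.76
```

View pics/d.png

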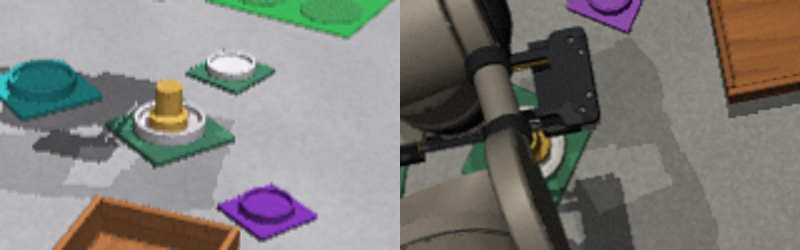

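The die stands upright inside the green holder's ring (scene crop, about (168,110)). Next the blue tin goes back.

```bash
python3 -m crank '[{"fingers":1,"tx":0,"ty":0.5,"tz":0.03,"roll":-0.3},{"fingers":1,"tx":0,"ty":1.6,"tz":0.1,"roll":-1.1},{"fingers":1,"tx":0,"ty":2.9,"tz":0.2,"roll":-2.0},{"fingers":1,"tx":0,"ty":4.2,"tz":0.3,"roll":-2.9},{"fingers":1,"tx":0,"ty":5.5,"tz":0.4,"roll":-3.8},{"fingers":1,"tx":0,"ty":6.8,"tz":0.5,"roll":-4.7},{"fingers":1,"tx":0,"ty":7.8,"tz":0.6,"roll":-5.5},{"fingers":1,"tx":0,"ty":8.5,"tz":0.6,"roll":-6.0}]'
python3 -c "
from h import *
plan(.5236,-.2468,.2,10.4)"
```

```text
time: 29.45
tool_pos: [0.5, -0.08, 0.2005]
tool_rot: [-1.445, 1.569, 2.93]
contact_force: [0.6, 0.7, -0.9]
opening: 0.0917
t 29.45 pos [ 0.5    -0.08    0.2005] jaw yaw -19.3 open 0.0917 F [ 0.6  0.7 -0.9]
 -> tx 0.010 ty 1.935 tz 3.740 roll -2.971 down [-0.002  0.    -1.   ] q6 0.03
```

```bash
python3 -m crank '[{"fingers":1,"tx":0,"ty":0.2,"tz":0.4,"roll":-0.4},{"fingers":1,"tx":0,"ty":0.6,"tz":1.2,"roll":-1.1},{"fingers":1,"tx":0,"ty":1.1,"tz":2.1,"roll":-1.9},{"fingers":1,"tx":0,"ty":1.5,"tz":3.0,"roll":-2.5},{"fingers":1,"tx":0,"ty":1.85,"tz":3.6,"roll":-2.9},{"fingers":1,"tx":0,"ty":1.93,"tz":3.74,"roll":-2.97},{"fingers":1,"tx":0,"ty":1.93,"tz":3.74,"roll":-2.97},{"fingers":1,"tx":0,"ty":1.93,"tz":3.74,"roll":-2.97}]'
python3 -c "
from h import *
plan(.5236,-.2468,.0917,10.4)"
```

```text
time: 30.45
tool_pos: [0.5235, -0.2438, 0.2015]
tool_rot: [-2.494, 1.57, 2.398]
contact_force: [-0.8, -0.1, -0.6]
opening: 0.0917
t 30.45 pos [ 0.5235 -0.2438  0.2015] jaw yaw 10.3 open 0.0917 F [-0.8 -0.1 -0.6]
 -> tx 2.744 ty -0.010 tz 0.077 roll -0.010 down [-0.001  0.001 -1.   ] q6 -0.75
```

```bash
python3 -m crank '[{"fingers":1,"tx":0.4,"ty":0,"tz":0.05,"roll":0},{"fingers":1,"tx":1.0,"ty":0,"tz":0.05,"roll":0},{"fingers":1,"tx":1.6,"ty":0,"tz":0.05,"roll":0},{"fingers":1,"tx":2.1,"ty":0,"tz":0.05,"roll":0},{"fingers":1,"tx":2.5,"ty":0,"tz":0.05,"roll":0},{"fingers":1,"tx":2.7,"ty":0,"tz":0.05,"roll":0},{"fingers":1,"tx":2.74,"ty":0,"tz":0.05,"roll":0},{"fingers":1,"tx":2.74,"ty":0,"tz":0.05,"roll":0}]'
python3 -m crank '[{"fingers":0.5,"tx":0,"ty":0,"tz":0,"roll":0},{"fingers":0.3,"tx":0,"ty":0,"tz":0,"roll":0},{"fingers":0.2,"tx":0,"ty":0,"tz":0,"roll":0},{"fingers":0.1,"tx":0,"ty":0,"tz":0,"roll":0},{"fingers":0,"tx":0,"ty":0,"tz":0,"roll":0},{"fingers":-0.2,"tx":0,"ty":0,"tz":0,"roll":0},{"fingers":-0.3,"tx":0,"ty":0,"tz":0,"roll":0},{"fingers":-0.3,"tx":0,"ty":0,"tz":0,"roll":0}]' 20
python3 -c "
from h import *
plan(.5471,.0275,.2115)"
```

```text
time: 31.45
tool_pos: [0.5244, -0.2471, 0.0926]
tool_rot: [0.762, 1.57, -0.629]
contact_force: [0.3, -0.2, -0.4]
opening: 0.0921
time: 32.45
tool_pos: [0.5241, -0.247, 0.0921]
tool_rot: [0.372, 1.571, -1.019]
contact_force: [-0.2, 0.3, 0.1]
opening: 0.0514
t 32.45 pos [ 0.5241 -0.247   0.0921] jaw yaw 10.3 open 0.0514 F [-0.2  0.3  0.1]
 -> tx -2.985 ty 1.791 tz -6.648 roll 0.000 down [ 0. -0. -1.] q6 -0.75
```

```bash
python3 -m crank '[{"fingers":-0.3,"tx":-0.2,"ty":0,"tz":0,"roll":0},{"fingers":-0.3,"tx":-0.6,"ty":0,"tz":0,"roll":0},{"fingers":-0.3,"tx":-1.1,"ty":0,"tz":0,"roll":0},{"fingers":-0.3,"tx":-1.6,"ty":0,"tz":0,"roll":0},{"fingers":-0.3,"tx":-2.1,"ty":0,"tz":0,"roll":0},{"fingers":-0.3,"tx":-2.4,"ty":0.1,"tz":-0.3,"roll":0},{"fingers":-0.3,"tx":-2.5,"ty":0.2,"tz":-0.8,"roll":0},{"fingers":-0.3,"tx":-2.5,"ty":0.4,"tz":-1.5,"roll":0}]'
python3 -m crank '[{"fingers":-0.3,"tx":0,"ty":0.25,"tz":-0.9,"roll":0},{"fingers":-0.3,"tx":0,"ty":0.5,"tz":-1.8,"roll":0},{"fingers":-0.3,"tx":0,"ty":0.75,"tz":-2.7,"roll":0},{"fingers":-0.3,"tx":0,"ty":1.0,"tz":-3.6,"roll":0},{"fingers":-0.3,"tx":0,"ty":1.2,"tz":-4.4,"roll":0},{"fingers":-0.3,"tx":0,"ty":1.35,"tz":-4.95,"roll":0},{"fingers":-0.3,"tx":0,"ty":1.39,"tz":-5.15,"roll":0},{"fingers":-0.3,"tx":0,"ty":1.39,"tz":-5.15,"roll":0}]'
python3 -c "
from h import *
plan(.5471,.0275,.0963)"
```

```text
time: 33.45
tool_pos: [0.5288, -0.1834, 0.1921]
tool_rot: [-2.524, 1.57, 2.367]
contact_force: [0.2, 1.2, -1.3]
opening: 0.0511
time: 34.45
tool_pos: [0.5465, 0.0283, 0.1918]
tool_rot: [-1.454, 1.57, -2.844]
contact_force: [0.7, -1.2, -2.4]
opening: 0.0512
t 34.45 pos [0.5465 0.0283 0.1918] jaw yaw 10.4 open 0.0512 F [ 0.7 -1.2 -2.4]
 -> tx 2.389 ty 0.013 tz 0.021 roll 0.000 down [-0.001 -0.    -1.   ] q6 -0.27
```

```bash
python3 -m crank '[{"fingers":-0.3,"tx":0.4,"ty":0,"tz":0,"roll":0},{"fingers":-0.3,"tx":1.0,"ty":0,"tz":0,"roll":0},{"fingers":-0.3,"tx":1.5,"ty":0,"tz":0,"roll":0},{"fingers":-0.3,"tx":1.9,"ty":0,"tz":0,"roll":0},{"fingers":-0.3,"tx":2.2,"ty":0,"tz":0,"roll":0},{"fingers":-0.3,"tx":2.33,"ty":0,"tz":0,"roll":0},{"fingers":-0.3,"tx":2.39,"ty":0,"tz":0,"roll":0},{"fingers":-0.3,"tx":2.4,"ty":0,"tz":0,"roll":0}]'
python3 -m crank '[{"fingers":0,"tx":0,"ty":0,"tz":0,"roll":0},{"fingers":0.1,"tx":0,"ty":0,"tz":0,"roll":0},{"fingers":0.2,"tx":0,"ty":0,"tz":0,"roll":0},{"fingers":0.3,"tx":0,"ty":0,"tz":0,"roll":0},{"fingers":0.5,"tx":0,"ty":0,"tz":0,"roll":0},{"fingers":0.8,"tx":0,"ty":0,"tz":0,"roll":0},{"fingers":1,"tx":0,"ty":0,"tz":0,"roll":0},{"fingers":1,"tx":0,"ty":0,"tz":0,"roll":0}]'
python3 -m crank '[{"fingers":1,"tx":-0.2,"ty":0,"tz":0,"roll":0},{"fingers":1,"tx":-0.6,"ty":0,"tz":0,"roll":0},{"fingers":1,"tx":-1.2,"ty":0,"tz":0,"roll":0},{"fingers":1,"tx":-1.8,"ty":0,"tz":0,"roll":0},{"fingers":1,"tx":-2.3,"ty":0,"tz":0,"roll":0},{"fingers":1,"tx":-2.6,"ty":-0.3,"tz":0.4,"roll":0},{"fingers":1,"tx":-2.7,"ty":-0.8,"tz":1.05,"roll":0},{"fingers":1,"tx":-2.7,"ty":-1.4,"tz":1.85,"roll":0}]'
python3 -c "
from h import *
plan(.3883,-.283,.2)"
```

```text
time: 35.45
tool_pos: [0.5473, 0.0276, 0.0964]
tool_rot: [1.185, 1.57, -0.206]
contact_force: [0.2, 0.2, -2.2]
opening: 0.0513
time: 36.45
tool_pos: [0.547, 0.0276, 0.0961]
tool_rot: [-0.076, 1.571, -1.467]
contact_force: [-0.6, 0.1, 0.2]
opening: 0.0907
time: 37.45
tool_pos: [0.5042, -0.0567, 0.2049]
tool_rot: [0.686, 1.57, -0.704]
contact_force: [0.6, -0.6, 0.4]
opening: 0.0917
t 37.45 pos [ 0.5042 -0.0567  0.2049] jaw yaw 10.3 open 0.0917 F [ 0.6 -0.6  0.4]
 -> tx 0.123 ty -3.865 tz 5.047 roll 0.000 down [ 0.001 -0.001 -1.   ] q6 -0.44
```

```bash
python3 -m crank '[{"fingers":1,"tx":0,"ty":-0.6,"tz":0.8,"roll":0},{"fingers":1,"tx":0,"ty":-1.3,"tz":1.7,"roll":0},{"fingers":1,"tx":0,"ty":-2.0,"tz":2.6,"roll":0},{"fingers":1,"tx":0,"ty":-2.7,"tz":3.5,"roll":0},{"fingers":1,"tx":0,"ty":-3.3,"tz":4.3,"roll":0},{"fingers":1,"tx":0,"ty":-3.7,"tz":4.8,"roll":0},{"fingers":1,"tx":0,"ty":-3.8,"tz":4.98,"roll":0},{"fingers":1,"tx":0,"ty":-3.8,"tz":4.98,"roll":0}]'
python3 -c "
from h import *
plan(.3883,-.283,.0917)"
```

```text
time: 38.45
tool_pos: [0.3907, -0.2785, 0.2042]
tool_rot: [2.307, 1.571, 0.915]
contact_force: [1.1, 0.8, 0.3]
opening: 0.0916
t 38.45 pos [ 0.3907 -0.2785  0.2042] jaw yaw 10.2 open 0.0916 F [1.1 0.8 0.3]
 -> tx 2.814 ty -0.080 tz 0.100 roll 0.000 down [ 0.  0. -1.] q6 -0.96
```

```bash
python3 -m crank '[{"fingers":1,"tx":0.4,"ty":-0.06,"tz":0.07,"roll":0},{"fingers":1,"tx":1.0,"ty":-0.06,"tz":0.07,"roll":0},{"fingers":1,"tx":1.6,"ty":-0.06,"tz":0.07,"roll":0},{"fingers":1,"tx":2.1,"ty":-0.06,"tz":0.07,"roll":0},{"fingers":1,"tx":2.5,"ty":-0.06,"tz":0.07,"roll":0},{"fingers":1,"tx":2.75,"ty":-0.06,"tz":0.07,"roll":0},{"fingers":1,"tx":2.81,"ty":-0.06,"tz":0.07,"roll":0},{"fingers":1,"tx":2.81,"ty":-0.06,"tz":0.07,"roll":0}]'
python3 -m crank '[{"fingers":0.5,"tx":0,"ty":0,"tz":0,"roll":0},{"fingers":0.3,"tx":0,"ty":0,"tz":0,"roll":0},{"fingers":0.2,"tx":0,"ty":0,"tz":0,"roll":0},{"fingers":0.1,"tx":0,"ty":0,"tz":0,"roll":0},{"fingers":0,"tx":0,"ty":0,"tz":0,"roll":0},{"fingers":-0.2,"tx":0,"ty":0,"tz":0,"roll":0},{"fingers":-0.3,"tx":0,"ty":0,"tz":0,"roll":0},{"fingers":-0.3,"tx":0,"ty":0,"tz":0,"roll":0}]' 20
python3 -c "
from h import *
plan(.5598,-.0438,.2)"
```

```text
time: 39.45
tool_pos: [0.3896, -0.2815, 0.092]
tool_rot: [0.552, 1.57, -0.839]
contact_force: [-0.7, 0.9, -0.2]
opening: 0.0914
time: 40.45
tool_pos: [0.3892, -0.2816, 0.0917]
tool_rot: [-0.745, 1.571, -2.136]
contact_force: [-1.3, 0.8, 1.4]
opening: 0.0516
t 40.45 pos [ 0.3892 -0.2816  0.0917] jaw yaw 10.3 open 0.0516 F [-1.3  0.8  1.4]
 -> tx -2.707 ty 5.257 tz -5.087 roll 0.000 down [-0. -0. -1.] q6 -0.97
```

```bash
python3 -m crank '[{"fingers":-0.3,"tx":-0.2,"ty":0,"tz":0,"roll":0},{"fingers":-0.3,"tx":-0.6,"ty":0,"tz":0,"roll":0},{"fingers":-0.3,"tx":-1.1,"ty":0,"tz":0,"roll":0},{"fingers":-0.3,"tx":-1.6,"ty":0,"tz":0,"roll":0},{"fingers":-0.3,"tx":-2.1,"ty":0,"tz":0,"roll":0},{"fingers":-0.3,"tx":-2.4,"ty":0.2,"tz":-0.2,"roll":0},{"fingers":-0.3,"tx":-2.5,"ty":0.6,"tz":-0.6,"roll":0},{"fingers":-0.3,"tx":-2.5,"ty":1.2,"tz":-1.2,"roll":0}]'
python3 -m crank '[{"fingers":-0.3,"tx":0,"ty":0.7,"tz":-0.7,"roll":0},{"fingers":-0.3,"tx":0,"ty":1.4,"tz":-1.4,"roll":0},{"fingers":-0.3,"tx":0,"ty":2.1,"tz":-2.1,"roll":0},{"fingers":-0.3,"tx":0,"ty":2.8,"tz":-2.8,"roll":0},{"fingers":-0.3,"tx":0,"ty":3.4,"tz":-3.3,"roll":0},{"fingers":-0.3,"tx":0,"ty":3.8,"tz":-3.7,"roll":0},{"fingers":-0.3,"tx":0,"ty":4.0,"tz":-3.84,"roll":0},{"fingers":-0.3,"tx":0,"ty":4.04,"tz":-3.88,"roll":0}]'
python3 -c "
from h import *
plan(.5597,-.0428,.0958)"
```

```text
time: 41.45
tool_pos: [0.4284, -0.2249, 0.192]
tool_rot: [1.057, 1.57, -0.335]
contact_force: [0.5, -0.9, -2.9]
opening: 0.0515
time: 42.45
tool_pos: [0.5592, -0.0437, 0.1914]
tool_rot: [-1.677, 1.57, -3.067]
contact_force: [-1.0, 0.4, -3.2]
opening: 0.0517
t 42.45 pos [ 0.5592 -0.0437  0.1914] jaw yaw 10.3 open 0.0517 F [-1.   0.4 -3.2]
 -> tx 2.390 ty 0.019 tz -0.020 roll 0.000 down [-0.001 -0.    -1.   ] q6 -0.39
```

```bash
python3 -m crank '[{"fingers":-0.3,"tx":0.4,"ty":0.01,"tz":0,"roll":0},{"fingers":-0.3,"tx":1.0,"ty":0.01,"tz":0,"roll":0},{"fingers":-0.3,"tx":1.5,"ty":0.01,"tz":0,"roll":0},{"fingers":-0.3,"tx":1.9,"ty":0.01,"tz":0,"roll":0},{"fingers":-0.3,"tx":2.2,"ty":0.01,"tz":0,"roll":0},{"fingers":-0.3,"tx":2.33,"ty":0.01,"tz":0,"roll":0},{"fingers":-0.3,"tx":2.38,"ty":0.01,"tz":0,"roll":0},{"fingers":-0.3,"tx":2.39,"ty":0.01,"tz":0,"roll":0}]'
python3 -m crank '[{"fingers":0,"tx":0,"ty":0,"tz":0,"roll":0},{"fingers":0.1,"tx":0,"ty":0,"tz":0,"roll":0},{"fingers":0.2,"tx":0,"ty":0,"tz":0,"roll":0},{"fingers":0.3,"tx":0,"ty":0,"tz":0,"roll":0},{"fingers":0.5,"tx":0,"ty":0,"tz":0,"roll":0},{"fingers":0.8,"tx":0,"ty":0,"tz":0,"roll":0},{"fingers":1,"tx":0,"ty":0,"tz":0,"roll":0},{"fingers":1,"tx":0,"ty":0,"tz":0,"roll":0}]'
python3 -m crank '[{"fingers":1,"tx":-0.2,"ty":0,"tz":0,"roll":0},{"fingers":1,"tx":-0.6,"ty":0,"tz":0,"roll":0},{"fingers":1,"tx":-1.2,"ty":0,"tz":0,"roll":0},{"fingers":1,"tx":-1.8,"ty":0,"tz":0,"roll":0},{"fingers":1,"tx":-2.3,"ty":0,"tz":0,"roll":0},{"fingers":1,"tx":-2.7,"ty":-0.6,"tz":0.6,"roll":0},{"fingers":1,"tx":-2.9,"ty":-1.3,"tz":1.3,"roll":0},{"fingers":1,"tx":-3.0,"ty":-2.1,"tz":2.1,"roll":0}]'
python3 -m crank '[{"fingers":1,"tx":0,"ty":-0.9,"tz":0.9,"roll":0},{"fingers":1,"tx":0,"ty":-1.8,"tz":1.8,"roll":0},{"fingers":1,"tx":0,"ty":-2.6,"tz":2.6,"roll":0},{"fingers":1,"tx":0,"ty":-3.2,"tz":3.2,"roll":0},{"fingers":1,"tx":0,"ty":-3.5,"tz":3.5,"roll":0},{"fingers":1,"tx":0,"ty":-3.5,"tz":3.5,"roll":0},{"fingers":1,"tx":0,"ty":-3.5,"tz":3.5,"roll":0},{"fingers":1,"tx":0,"ty":-3.5,"tz":3.5,"roll":0}]'
python3 - <<'E'
from h import *
plan(.5,0,.2)
p,d=read_camera('top');q,_=read_camera('scene');P=cloud("top",d);hsv=cv2.cvtColor(p,cv2.COLOR_RGB2HSV)
R=lambda lo,hi:cv2.inRange(hsv,lo,hi)
for n,m,(u0,v0,u1,v1) in(("red",R((0,150,90),(6,255,255))|R((172,150,90),(180,255,255)),(365,205,405,265)),("blue",R((105,150,60),(125,255,255)),(325,215,365,262))):
    b=np.zeros_like(m);b[v0:v1,u0:u1]=1;m=((m>0)&(b>0)&(P[...,2]>.110)).astype(np.uint8)
    c=max(cv2.findContours(m,0,1)[0],key=cv2.contourArea)
    print(n,cv2.minEnclosingCircle(onplane("top",c.reshape(-1,2),.118)[:,:2].astype(np.float32)),P[m>0].mean(0))
y=R((20,100,60),(34,255,255));y[:250]=0;y[335:]=0;y[:,:180]=0;y[:,265:]=0
t=(y>0)&(hsv[...,2]>np.percentile(hsv[...,2][y>0],60));k,l,s,ce=cv2.connectedComponentsWithStats(t.astype(np.uint8));i=1+s[1:,4].argmax()
print("die top",s[i],ce[i],onplane("top",[ce[i]],.060))
save('pics/e.png',np.hstack([cv2.resize(p,(480,360)),cv2.resize(q[140:330,230:400],(320,360))]))
E
```

```text
time: 43.45
tool_pos: [0.5599, -0.0442, 0.0965]
tool_rot: [1.071, 1.57, -0.32]
contact_force: [-0.0, 0.6, -2.4]
opening: 0.0517
time: 44.45
tool_pos: [0.5596, -0.0441, 0.0961]
tool_rot: [-0.319, 1.571, -1.71]
contact_force: [-0.6, 0.1, 0.5]
opening: 0.0907
time: 45.45
tool_pos: [0.4917, -0.1425, 0.218]
tool_rot: [0.921, 1.568, -0.47]
contact_force: [0.8, -0.6, 1.0]
opening: 0.0917
time: 46.45
tool_pos: [0.3798, -0.3036, 0.2162]
tool_rot: [1.915, 1.571, 0.526]
contact_force: [0.3, -0.3, -0.9]
opening: 0.0916
t 46.45 pos [ 0.3798 -0.3036  0.2162] jaw yaw 10.4 open 0.0916 F [ 0.3 -0.3 -0.9]
 -> tx 0.406 ty 4.321 tz -6.925 roll 0.000 down [ 0.  0. -1.] q6 -1.01
red ((0.5589861869812012, -0.04524514079093933), 0.025559110566973686) [ 0.55927041 -0.04549471  0.1202776 ]
blue ((0.5461081266403198, 0.026360932737588882), 0.025379672646522522) [0.54622927 0.02642352 0.12007828]
die top [214 281  13  15  92] [220.56521739 288.66304348] [[0.46247668 0.25727043 0.06      ]]
```

View pics/e.png

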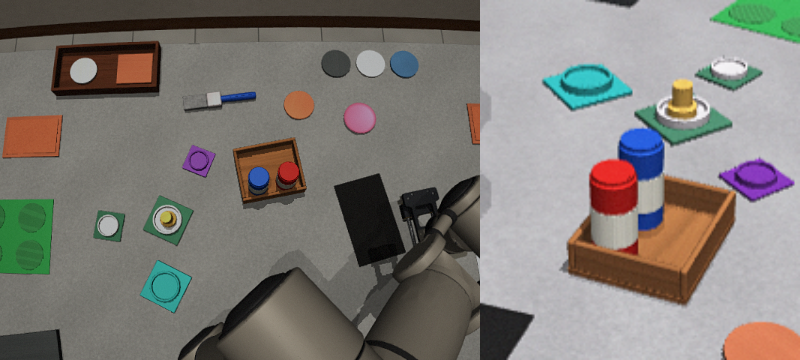

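Everything is in place. Red is back within about 2.2 mm of its start and blue within about 1 mm. The die stands upright in the ring, about 3–4 mm off centre, and the bystanders have not moved.

```bash
python3 -c "
from cell import *
print(observe()['qvel'].round(4)); print(hand_in())"
```

```text
[-0.0056 -0.0011  0.0013 -0.0001  0.0001 -0.0013]
the job is handed in; nothing more can be done
None
```

The job is done and handed in at about 46.6 s of the 128 s allowed; `hand_in` gives no verdict. I moved the red and then the blue tin onto the black mat. I then set the die in the ring of the larger green holder and put both tins back, blue first.

My last checks, all from the camera images:

| Item | Result | Allowed |
|---|---|---|
| Red tin, distance from its start | about 2.2 mm | 15 mm |
| Blue tin, distance from its start | about 1 mm | 15 mm |
| Die, distance from ring centre | about 3.7 mm | 14 mm |

- **Upright:** both tins and the die stand upright in the last pictures.
- **Gripper:** it was open and clear of everything, and the arm was practically still.
- **Bystanders:** the brush, pink dish and copper coaster look unmoved in the last top view; I checked these by eye only.
- **Disagreement:** the camera put the die about 3 mm away in y from where the gripper released it (0.257 against 0.260 m), still well inside the limit. No check failed. One early move command was refused because its rows lacked a key, and the arm did not move.

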